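# Swap four kitchen things back to their own places

## Task

The beaker, the timer, the spice jar and the tin have been put back in each other's places: set each upright in the middle of its own, the striped beaker on the round cork coaster, the timer on the square white tile, the spice jar on the six-sided board and the tin on the slatted rack. Each place has room for only one thing, so use the empty oblong board to set things aside on the way.

Things in the scene. Friction and masses are not known exactly. Their poses are not given: they have to be found in the camera images.
- striped_beaker: Open stoneware beaker without handle, tan with dark bands, upright cylinder 64 mm in diameter, 84 mm tall, walls about 8 mm, 0.15 to 0.31 kg. It starts upright in the middle (within 9 mm) of a place that is not its own. Origin: centre of its underside, z up the axis; round, so yaw does not matter. Grip it across the outside of the body.
- kitchen_timer: Squat white and grey wind-up timer, 60 mm in diameter, 49 mm tall (the dial, its white upper half, is 58 mm wide and does not turn here), 0.08 to 0.16 kg. It starts upright in the middle (within 9 mm) of a place that is not its own. Origin: centre of its underside, z up the axis; round, so yaw does not matter. Grip it across its sides.
- spice_c: Slender upright spice jar with a label and a screwed-on dark lid, cylinder 41 mm in diameter, 105 mm tall, 0.07 to 0.16 kg. It starts upright in the middle (within 9 mm) of a place that is not its own. Origin: centre of its underside, z up the axis; round, so yaw does not matter. Grip it across its sides.
- small_tin: Closed food tin with a dark printed side and pale metal lid, 57 mm in diameter, 72 mm tall, 0.1 to 0.4 kg. It starts upright in the middle (within 9 mm) of a place that is not its own. Origin: centre of its underside, z up the axis; round, so yaw does not matter. Grip it across its sides.
- cork_coaster: Round cork coaster, 104 mm in diameter, 10 mm thick. The striped beaker belongs on it. Fixed to the worktop. Origin: centre of its underside, z up; top face 10 mm above the origin.
- tile: Square white ceramic tile, 100 x 100 mm, 10 mm thick. The kitchen timer belongs on it. Fixed to the worktop. Origin: centre of its underside, z up; top face 10 mm above the origin. Above and behind all the places hangs a wall cabinet: underside 0.44 m above the worktop, front with its handles at x = 0.56 m; keep the wrist clear of it.
- hex_board: Six-sided dark wooden board, 116 mm across its corners, 100 mm across its flats, 10 mm thick. The spice jar belongs on it. Fixed to the worktop. Origin: centre of its underside, z up; top face 10 mm above the origin.
- slat_rack: Pale wooden rack of five parallel slats (13 mm wide, 9 mm gaps, along its own x), about 100 x 101 mm, 10 mm tall. The tin belongs on it. Fixed to the worktop. Origin: centre of its underside, z up; top face 10 mm above the origin.
- oblong_board: Oblong dark metal board, 90 mm (x) by 130 mm (y), 10 mm thick. Starts empty: the free spot. Fixed to the worktop. Origin: centre of its underside, z up; top face 10 mm above the origin. The five places form a shallow arc in any order, centres over 140 mm apart; bystanders between them and the robot are under 20 mm tall; those behind (up to 0.3 m) start over 50 mm beyond the centres.
Mind the look-alikes: they are no part of the job. Leave any red or yellow look-alike of the spice_c alone.

How it is judged:
By the outcome, as a careful person would: the job done as asked, in the order asked, and still so for the second after the job is handed in, with the robot touching nothing.
It also fails if it takes over 136 s, if anything falls off the work surface, if the arm or the gripper's body presses on something with over 40 N, if the wrist force passes 120 N, or if a joint passes its speed limit or range.

## Robot

A 7-joint arm with a two-finger parallel gripper is mounted at the origin on a cart in front of the work surface, level with it; the furniture and walls round the work are solid. World frame = base frame: x ahead of the robot, y to its left, z up, the work surface at z = 0. Lengths are in m, angles in rad, forces in N, time in s.
With the tool pointing down it reaches from about 0.4 to 0.85 m from the base axis. Payload 10.4 kg.
Tool frame: the origin (TCP) lies at the very end of the fingers, on their centre line; the grasp point (between the pads) lies 19 mm behind it; z points along the fingers, y is the line along which they close (so a half turn about z gives the same grasp; the last joint's range is limited). The gripper opens to 85 mm and grips with 20 to 120 N. Pads are 22 mm wide; open, the fingers measure 114 mm over their backs; the gripper's body (76 mm by 85 mm) begins 54 mm behind the grasp point. The pads swing forward as they close: fully open they stand 13 mm farther back than shut.
Start: joints at [1.317, 0.332, -0.065, 1.46, 0.022, 1.35, -0.088], TCP at [0.143, -0.608, 0.231] pointing down, gripper open.
Joint ranges: [-2.6, 2.6], [-0.5, 2.12], [-1.47, 1.34], [0.16, 2.42], [-1.27, 4.41], [0.06, 2.06], [-2.6, 2.6]. Speed limits (rad/s): [2.22, 2.22, 2.79, 2.79, 3.14, 3.14, 3.14].

## Interface

Orientations are given as a unit quaternion [x, y, z, w].
In Python, from workcell import manip, vision, order gives the robot as it stands. The module is installed in compiled form; this text tells all that it offers.
- The arm moves only by the tool move_arm, never from a script. Its argument "motion" is a list of rows, each a list of 3 entries, a list of its own where there are three numbers: the shift along the tool's x, y, z scaled (see below), then the turn, a rotation vector about the tool's x, y, z scaled (see below), then the opening, from -1 (shut) to 1 (fully open). In form: [[[dx, dy, dz], [wx, wy, wz], hand], ...]. A call has 1 to 12 rows; each row shifts and turns the commanded pose from where the row before left it, along the tool's axes as they then stand; what a row does not reach is not made up. The controller multiplies each number of a shift by 0.75 m and each number of a turn by pi/4 rad. A row lasts 1/10 s, in which the tool goes at most 50 mm and 8.59 degrees, less where a joint would pass 70% of its speed; a pose out of reach is approached as far as the arm can. A call with a number of a shift or a turn outside -1 to 1 is refused whole. A call with a gripper value outside its range is refused whole. The fingers move at their own pace and stop on an object; "newtons" is the grip in N (left out, the last holds). Time passes only in rows, so rows that do not move let the fingers close. It gives the time, the measured TCP pose, the force, the opening and the grip force at its end, in the units of the state.
- manip.get_obs(): the state, without advancing time (a new reading comes with each control period).
- vision.camera(name): name is "scene" or "top"; returns a dict with "pixels" (420x560x3 uint8, red, green, blue), "fx", "fy", "cx", "cy" (pixels), "k1" (the pictures are not rectified: a ray, as slopes to the right and down, at radius r is drawn at 1 + k1 r^2 times it, then the intrinsics apply), "R" (3x3) and "t" (3): a world point X has camera coordinates R X + t. Camera axes: x right, y down, z forward; pixel columns grow to the right and rows downward; lengths in m; the calibration is good to about 2 mm. A picture is of the moment at which its call begins. There is no depth.
- order.hand_in(): hands the job in; it is judged then, once.
The state is a dict: "clock": time; "joint_pos": joint angles; "joint_velocities": joint speeds; "tau": joint torques, N m; "position": TCP position; "ee_rot": TCP orientation; "ft_force": force on the tool from outside, world axes, zero at the start; "torque": the same for the moment, N m; "grip_width": opening from 0.0 (shut) to 1.0 (fully open); "grasp_force": force on a finger pad.
Only numpy, scipy, OpenCV 4.12 (cv2) and the standard library are available. Lean on these libraries where they do the work, as an engineer would, in place of code of your own. Each camera call takes 0.05 s, during which the arm holds its last target. There are 200 camera calls.

## Working session

There is one attempt and no reset: what is moved stays moved. The work goes in short steps, Python scripts to look and compute and a tool call to move; the robot and the scene stay as the last step left them, time stands still between calls to the robot, and variables do not carry over. Pictures are saved under pics/ and viewed, at most 14 in all, crops included, and the job is handed in when it is done.

Besides the shell and the picture viewer there is one more tool, called after ">>>" as a command line: name --argument value ..., lists and objects as JSON in quotes. move_arm: Moves the arm, as the interface text tells. Its arguments: {"type":"object","properties":{"motion":{"type":"array"},"newtons":{"type":"number"}},"required":["motion"]}

```bash
mkdir -p pics
cat > h.py <<'E'
import numpy as np, cv2
from workcell import manip, vision, order
def shot(n,f):
    c=vision.camera(n); cv2.imwrite('pics/'+f,c['pixels'][:,:,::-1]); np.save('pics/'+f[:-4]+'.npy',c,allow_pickle=True); return c
def ray(c,u,v):
    d=np.array([(u-c['cx'])/c['fx'],(v-c['cy'])/c['fy']]); s=d.copy()
    for _ in range(30): s=d/(1+c['k1']*(s@s))
    R=np.array(c['R']);t=np.array(c['t']); return -R.T@t, R.T@np.array([s[0],s[1],1])
def onz(c,u,v,z):
    o,d=ray(c,u,v); return o+d*(z-o[2])/d[2]
E
python3 - <<'E'
from h import *
for n in('scene','top'):
    c=shot(n,n+'0.png'); print(n,{k:np.round(c[k],3).tolist() for k in c if k!='pixels'}, (-np.array(c['R']).T@c['t']).round(3))
o=manip.get_obs(); print(o)
E
```

```text
scene {'fx': 381.311, 'fy': 381.311, 'cx': 285.544, 'cy': 205.973, 'k1': -0.106, 'R': [[-0.483, -0.876, -0.001], [-0.528, 0.293, -0.797], [0.699, -0.384, -0.604]], 't': [0.204, 0.274, 0.826]} [-0.334  0.416  0.717]
top {'fx': 444.776, 'fy': 444.776, 'cx': 267.747, 'cy': 213.194, 'k1': -0.116, 'R': [[-0.001, -1.0, 0.003], [-0.986, 0.001, -0.169], [0.169, -0.004, -0.986]], 't': [-0.006, 0.445, 1.241]} [ 0.228 -0.002  1.299]
{'clock': 0.1, 'joint_pos': array([ 1.3174013 ,  0.33278039, -0.06468437,  1.46082499,  0.02156771,
        1.34990386, -0.08854289]), 'joint_velocities': array([-0.00066323, -0.00062116, -0.00081182, -0.00134334,  0.00020597,
        0.00258346, -0.00251447]), 'tau': array([ 2.33006496e-03, -6.26747918e+01,  4.96603351e-02, -3.92426705e+01,
        1.63727067e-02,  7.03875470e-03,  3.80341305e-05]), 'position': array([ 0.14289492, -0.60811377,  0.23062855]), 'ee_rot': array([ 9.93351568e-01,  1.15118583e-01, -8.45860212e-05, -6.05611835e-04]), 'ft_force': array([-0.33440112, -0.48777497, -0.41815877]), 'torque': array([-0.03487447, -0.05077687, -0.00068806]), 'grasp_force': 0.0, 'grip_width': 0.9972484225632999}
```

View pics/scene0.png

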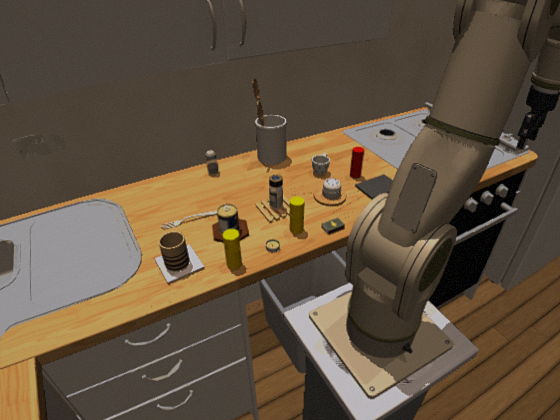

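View pics/top0.png

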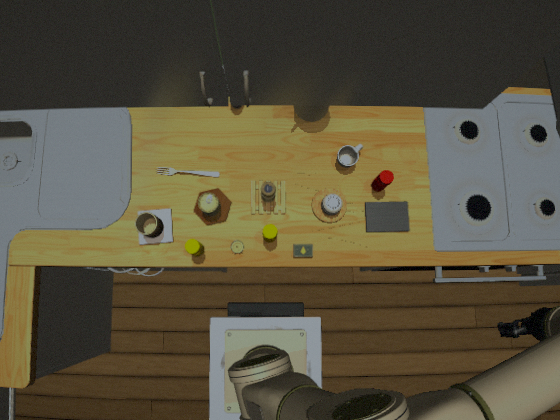

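The places from left to right are tile (155,226) with the beaker, hex (211,207) with the tin, rack (268,196) with the spice jar, coaster (329,206) with the timer, and the empty oblong (387,216). Yellow jars stand in front at (194,247) and (270,233), and a red one stands behind at (383,180). The mix-up is two swaps: beaker with timer, and tin with spice jar.

Run:
```python
from h import *
im=cv2.imread('pics/top0.png')
b=im[130:270,125:425]; cv2.imwrite('pics/crop0.png',cv2.resize(b,None,fx=2.6,fy=2.6,interpolation=cv2.INTER_CUBIC))
c=np.load('pics/top0.npy',allow_pickle=True).item()
hsv=cv2.cvtColor(im,cv2.COLOR_BGR2HSV)
for n,p in dict(tile=(155,226),hex=(211,207),rack=(268,196),coaster=(329,206),obl=(387,216),ye1=(237,247),ye2=(303,251)).items(): print(n,onz(c,*p,.01).round(3))
for n,p,z in [('beaker',(149,224),.094),('tin',(208,203),.082),('spice',(268,190),.115),('timer',(331,204),.059),('yel1',(194,245),.105),('yel2',(270,231),.105),('red',(386,177),.105)]: print(n,onz(c,*p,z).round(3))
print([ (n,onz(c,*p,0).round(3)) for n,p in dict(edge=(270,265),back=(270,107)).items()])
```

```text
tile [0.411 0.325 0.01 ]
hex [0.468 0.16  0.01 ]
rack [ 0.501 -0.008  0.01 ]
coaster [ 0.471 -0.188  0.01 ]
obl [ 0.441 -0.361  0.01 ]
ye1 [0.35  0.082 0.01 ]
ye2 [ 0.338 -0.109  0.01 ]
beaker [0.405 0.321 0.094]
tin [0.466 0.16  0.082]
spice [ 0.495 -0.007  0.115]
timer [ 0.467 -0.187  0.059]
yel1 [0.346 0.192 0.105]
yel2 [ 0.384 -0.013  0.105]
red [ 0.535 -0.337  0.105]
[('edge', array([ 0.298, -0.013,  0.   ])), ('back', array([ 0.786, -0.015,  0.   ]))]
```

View pics/crop0.png

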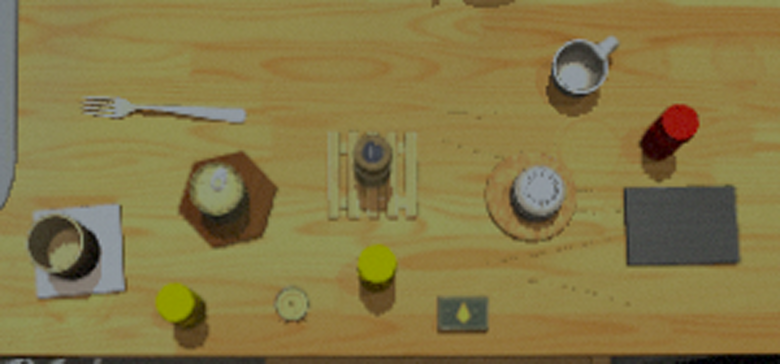

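The crop shows these place centres in crop pixels: tile (79,250), hex (229,198), rack (372,175), coaster (531,195), oblong (682,225). The object tops are beaker (62,245), tin (218,190), spice jar (373,153) and timer (538,190). I'll refine these with masks.

```bash
cat >> h.py <<'E'
def P(c,x,y,z): return onz(c,125+(x+.5)/2.6-.5,130+(y+.5)/2.6-.5,z)
def blob(im,lo,hi,box):
    x0,y0,x1,y1=box; h=cv2.cvtColor(im[y0:y1,x0:x1],cv2.COLOR_BGR2HSV)
    m=cv2.inRange(h,lo,hi); n,l,s,ce=cv2.connectedComponentsWithStats(m); k=1+s[1:,4].argmax()
    ct=max(cv2.findContours((l==k).astype(np.uint8),0,1)[0],key=cv2.contourArea); (rx,ry),sz,a=cv2.minAreaRect(ct)
    return (rx+x0,ry+y0),sz,a,int(s[k,4])
E
python3 - <<'E'
from h import *
im=cv2.imread('pics/top0.png'); c=np.load('pics/top0.npy',allow_pickle=True).item()
hsv=cv2.cvtColor(im,cv2.COLOR_BGR2HSV)
for n,p in dict(tile=(79.3,250.5),hex=(229,198),rack=(372.5,175.5),coaster=(531,195.5),obl=(682.5,225)).items(): print(n,P(c,*p,.01).round(3))
for n,p,z in [('beaker',(63,246),.094),('tin',(218,190),.082),('spice',(373,153),.115),('timer',(538,190),.059),('yel1',(178,303),.105),('yel2',(377,266),.105)]: print(n,P(c,*p,z).round(3))
print('hsv',{k:hsv[y,x].tolist() for k,(x,y) in dict(tile=(168,235),wood=(240,220),hex=(225,207),cork=(316,206),obl=(387,216),tin=(208,203),timer=(331,204)).items()})
for n,lo,hi,b,z in [('tile',(0,0,90),(180,70,255),(130,200,178,250),.01),('obl',(0,0,20),(180,90,90),(360,198,415,236),.01),('timer',(0,0,90),(180,60,255),(318,190,344,216),.059)]:
    r=blob(im,lo,hi,b); print(n,r,onz(c,*r[0],z).round(3))
# scene tops
s=cv2.imread('pics/scene0.png'); cs=np.load('pics/scene0.npy',allow_pickle=True).item()
for n,p,z in [('timer',(332,183),.059),('tin',(228,211),.082),('spice',(276,178),.115),('beaker',(173,239),.094)]: print('scene',n,onz(cs,*p,z).round(3))
cv2.imwrite('pics/crop1.png',cv2.resize(s[150:290,140:400],None,fx=3,fy=3,interpolation=cv2.INTER_CUBIC))
E
```

```text
tile [0.411 0.325 0.01 ]
hex [0.472 0.155 0.01 ]
rack [ 0.497 -0.008  0.01 ]
coaster [ 0.474 -0.188  0.01 ]
obl [ 0.44  -0.361  0.01 ]
beaker [0.404 0.321 0.094]
tin [0.467 0.158 0.082]
spice [ 0.5   -0.008  0.115]
timer [ 0.471 -0.189  0.059]
yel1 [0.343 0.195 0.105]
yel2 [ 0.381 -0.012  0.105]
hsv {'tile': [99, 21, 157], 'wood': [27, 115, 144], 'hex': [16, 174, 95], 'cork': [20, 134, 146], 'obl': [60, 3, 74], 'tin': [30, 57, 121], 'timer': [103, 23, 158]}
tile ((154.305814743042, 226.0168857574463), (34.04543685913086, 35.17162322998047), 85.03025817871094, 668) [0.411 0.327 0.01 ]
obl ((386.5098514556885, 216.38436317443848), (29.810714721679688, 42.934608459472656), 88.53119659423828, 1276) [ 0.44  -0.359  0.01 ]
timer ((332.5, 203.0), (19.091880798339844, 17.677669525146484), 45.0, 286) [ 0.47  -0.191  0.059]
scene timer [ 0.462 -0.187  0.059]
scene tin [0.458 0.159 0.082]
scene spice [ 0.495 -0.008  0.115]
scene beaker [0.404 0.325 0.094]
```

View pics/crop1.png

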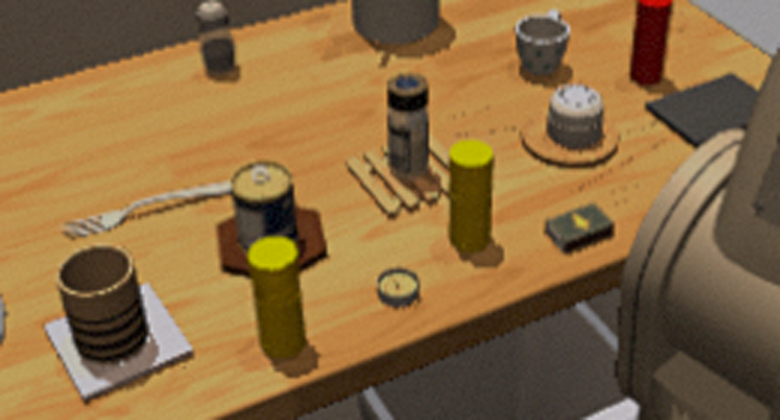

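Here the tin, spice jar and timer stand on the hex, rack and coaster, and the tops agree with the top view to about 5 mm. I'll start with the timer to the oblong board.

>>> move_arm --motion '[[[0,0,0],[0,0,0.147],1],[[0,0,0],[0,0,0.147],1],[[0.036,-0.046,0],[0,0,0],1],[[0.036,-0.046,0],[0,0,0],1],[[0.036,-0.046,0],[0,0,0],1],[[0.036,-0.046,0],[0,0,0],1],[[0.036,-0.046,0],[0,0,0],1],[[0.036,-0.046,0],[0,0,0],1],[[0.036,-0.046,0],[0,0,0],1],[[0.036,-0.046,0],[0,0,0],1],[[0.036,-0.046,0],[0,0,0],1]]' --newtons 50

```text
clock: 1.2
position: [0.3867, -0.2963, 0.2312]
ee_rot: [1.0, -0.0, -0.0, 0.0]
ft_force: [1.8, -0.4, -0.0]
grip_width: 0.998
grasp_force: 0.0
```

>>> move_arm --motion '[[[0.0275,-0.0355,0],[0,0,0],1],[[0.0275,-0.0355,0],[0,0,0],1],[[0.0275,-0.0355,0],[0,0,0],1],[[0.0275,-0.0355,0],[0,0,0],1],[[0,0,0.05],[0,0,0],1],[[0,0,0.05],[0,0,0],1],[[0,0,0.05],[0,0,0],1],[[0,0,0.05],[0,0,0],1],[[0,0,0.03],[0,0,0],1],[[0,0,0],[0,0,0],1]]'

```text
clock: 2.2
position: [0.4661, -0.1906, 0.0557]
ee_rot: [1.0, 0.0, -0.003, -0.001]
ft_force: [0.3, 0.4, 0.1]
grip_width: 0.998
grasp_force: 0.0
```

Run:
```python
from h import *
c=shot('scene','s1.png'); im=c['pixels'][:,:,::-1]
cv2.imwrite('pics/s1c.png',cv2.resize(im[90:250,220:420],None,fx=3,fy=3))
o=manip.get_obs();print(o['position'],o['joint_pos'].round(2))
```

```text
[ 0.4675641  -0.19102224  0.05785858] [ 0.7   0.29 -0.45  1.94  0.15  0.95 -1.39]
```

View pics/s1c.png

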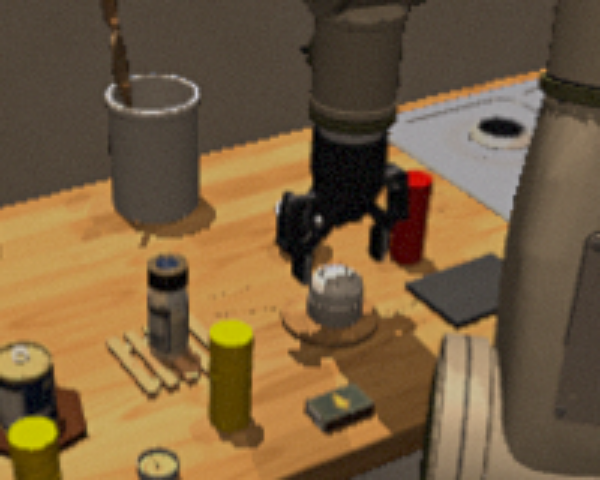

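The open fingers straddle the timer (crop 335,300), and the coaster and red jar are clear. Descend and grip.

>>> move_arm --motion '[[[0,0,0.03],[0,0,0],1],[[0,0,0.028],[0,0,0],1],[[0,0,0],[0,0,0],1],[[0,0,0],[0,0,0],-1],[[0,0,0],[0,0,0],-1],[[0,0,0],[0,0,0],-1],[[0,0,0],[0,0,0],-1],[[0,0,0],[0,0,0],-1],[[0,0,0],[0,0,0],-1],[[0,0,0],[0,0,0],-1]]'

```text
clock: 3.25
position: [0.4698, -0.1921, 0.0176]
ee_rot: [1.0, -0.0, 0.001, 0.001]
ft_force: [-3.2, 2.0, 8.9]
grip_width: 0.682
grasp_force: 51.7
```

>>> move_arm --motion '[[[0,0,-0.05],[0,0,0],-1],[[0,0,-0.03],[0,0,0],-1],[[-0.008,0.045,0],[0,0,0],-1],[[-0.008,0.045,0],[0,0,0],-1],[[-0.008,0.045,0],[0,0,0],-1],[[-0.008,0.045,0],[0,0,0],-1],[[-0.008,0.045,0],[0,0,0],-1],[[0,0,0],[0,0,0],-1],[[0,0,0],[0,0,0],-1]]'

```text
clock: 4.15
position: [0.4385, -0.3609, 0.0763]
ee_rot: [1.0, -0.001, 0.0, 0.0]
ft_force: [-0.0, 0.5, -2.0]
grip_width: 0.683
grasp_force: 54.8
```

>>> move_arm --motion '[[[0,0,0.045],[0,0,0],-1],[[0,0,0.022],[0,0,0],-1],[[0,0,0.008],[0,0,0],-1],[[0,0,0.003],[0,0,0],-1],[[0,0,0],[0,0,0],-1],[[0,0,0],[0,0,0],1],[[0,0,0],[0,0,0],1],[[0,0,0],[0,0,0],1],[[0,0,0],[0,0,0],1],[[0,0,0],[0,0,0],1]]'

```text
clock: 5.15
position: [0.4386, -0.3603, 0.0169]
ee_rot: [1.0, -0.0, 0.0, 0.0]
ft_force: [-0.6, -0.6, 0.4]
grip_width: 1.0
grasp_force: 0.0
```

>>> move_arm --motion '[[[0,0,-0.06],[0,0,0],1],[[0,0,-0.06],[0,0,0],1],[[0,0,-0.06],[0,0,0],1],[[0,0,-0.06],[0,0,0],1],[[0.003,-0.057,0],[0,0,0],1],[[0.003,-0.057,0],[0,0,0],1],[[0.003,-0.057,0],[0,0,0],1],[[0.003,-0.057,0],[0,0,0],1],[[0.003,-0.057,0],[0,0,0],1],[[0.003,-0.057,0],[0,0,0],1],[[0.003,-0.057,0],[0,0,0],1],[[0.003,-0.057,0],[0,0,0],1]]'

```text
clock: 6.35
position: [0.4563, -0.0166, 0.197]
ee_rot: [1.0, -0.0, 0.0, 0.0]
ft_force: [0.8, -0.4, -0.1]
grip_width: 1.001
grasp_force: 0.0
```

>>> move_arm --motion '[[[-0.0088,-0.057,0],[0,0,0],1],[[-0.0088,-0.057,0],[0,0,0],1],[[-0.0088,-0.057,0],[0,0,0],1],[[-0.0088,-0.057,0],[0,0,0],1],[[-0.0088,-0.057,0],[0,0,0],1],[[-0.0088,-0.057,0],[0,0,0],1],[[-0.0088,-0.057,0],[0,0,0],1],[[-0.0088,-0.057,0],[0,0,0],1],[[0,0,0],[0,0,0],1],[[0,0,0],[0,0,0],1]]'

```text
clock: 7.35
position: [0.4032, 0.3246, 0.1965]
ee_rot: [1.0, 0.001, -0.0, -0.0]
ft_force: [1.2, -1.0, 0.2]
grip_width: 0.999
grasp_force: 0.0
```

Run:
```python
from h import *
c=shot('scene','s2.png'); im=c['pixels'][:,:,::-1]
cv2.imwrite('pics/s2c.png',cv2.resize(im[80:290,80:340],None,fx=2.8,fy=2.8))
o=manip.get_obs();print(o['position'],o['joint_pos'].round(2))
```

```text
[0.40385863 0.323329   0.1965215 ] [ 0.11  0.24 -0.98  1.75  0.21  1.26 -2.49]
```

View pics/s2c.png

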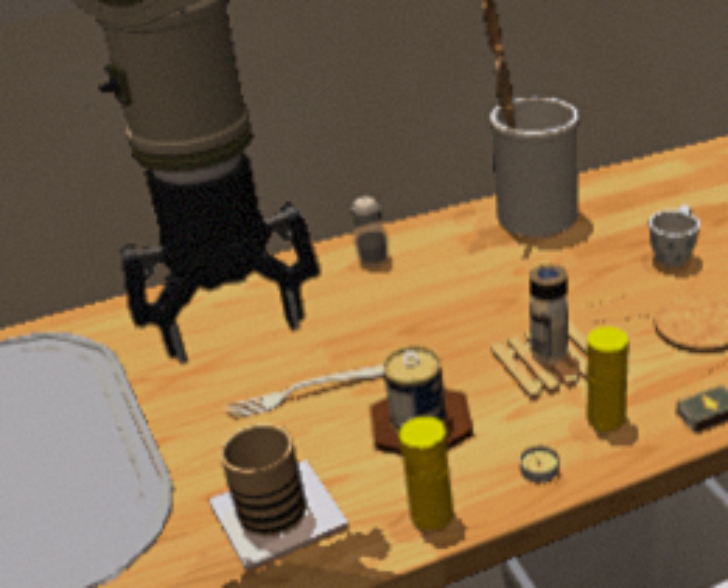

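The scene shows the open gripper above the beaker (crop 262,480). J7 is near its limit, so I'll turn the tool 0.4 rad, then descend and grip.

>>> move_arm --motion '[[[0,0,0],[0,0,-0.17],1],[[0,0,0],[0,0,-0.17],1],[[0,0,0],[0,0,-0.17],1],[[0,0,0.05],[0,0,0],1],[[0,0,0.05],[0,0,0],1],[[0,0,0],[0,0,0],1],[[0,0,0],[0,0,0],1]]'

```text
clock: 8.1
position: [0.4042, 0.3229, 0.1225]
ee_rot: [0.98, 0.198, -0.0, 0.0]
ft_force: [-0.2, 0.8, 0.4]
grip_width: 1.001
grasp_force: 0.0
```

>>> move_arm --motion '[[[0,0,0.04],[0,0,0],1],[[0,0,0.04],[0,0,0],1],[[0,0,0.024],[0,0,0],1],[[0,0,0],[0,0,0],1],[[0,0,0],[0,0,0],-1],[[0,0,0],[0,0,0],-1],[[0,0,0],[0,0,0],-1],[[0,0,0],[0,0,0],-1],[[0,0,0],[0,0,0],-1],[[0,0,0],[0,0,0],-1]]'

```text
clock: 9.1
position: [0.4051, 0.325, 0.0464]
ee_rot: [0.98, 0.199, 0.002, -0.001]
ft_force: [-1.1, 0.4, 8.1]
grip_width: 0.728
grasp_force: 52.8
```

>>> move_arm --motion '[[[0,0,-0.05],[0,0,0],-1],[[0,0,-0.05],[0,0,0],-1],[[0,0,-0.05],[0,0,0],-1],[[0,0,-0.05],[0,0,0],-1],[[0,0,0],[0,0,0.17],-1],[[0,0,0],[0,0,0.17],-1],[[0,0,0],[0,0,0.17],-1],[[0.0067,0.0487,0],[0,0,0],-1],[[0.0067,0.0487,0],[0,0,0],-1],[[0.0067,0.0487,0],[0,0,0],-1],[[0.0067,0.0487,0],[0,0,0],-1],[[0.0067,0.0487,0],[0,0,0],-1]]'

```text
clock: 10.3
position: [0.4291, 0.14, 0.1952]
ee_rot: [1.0, 0.0, 0.001, 0.0]
ft_force: [0.8, 0.5, -1.9]
grip_width: 0.727
grasp_force: 56.0
```

>>> move_arm --motion '[[[0.0067,0.0487,0],[0,0,0],-1],[[0.0067,0.0487,0],[0,0,0],-1],[[0.0067,0.0487,0],[0,0,0],-1],[[0.0067,0.0487,0],[0,0,0],-1],[[0.0067,0.0487,0],[0,0,0],-1],[[0.0067,0.0487,0],[0,0,0],-1],[[0.0067,0.0487,0],[0,0,0],-1],[[0.0067,0.0487,0],[0,0,0],-1],[[0.0067,0.0487,0],[0,0,0],-1],[[0,0,0],[0,0,0],-1],[[0,0,0],[0,0,0],-1],[[0,0,0],[0,0,0],-1]]'

```text
clock: 11.5
position: [0.4744, -0.1864, 0.1947]
ee_rot: [1.0, 0.001, 0.001, 0.0]
ft_force: [0.0, 1.3, -2.2]
grip_width: 0.728
grasp_force: 56.0
```

>>> move_arm --motion '[[[0,0.002,0.05],[0,0,0],-1],[[0,0,0.05],[0,0,0],-1],[[0,0,0.05],[0,0,0],-1],[[0,0,0.034],[0,0,0],-1],[[0,0,0.01],[0,0,0],-1],[[0,0,0.004],[0,0,0],-1],[[0,0,0],[0,0,0],-1],[[0,0,0],[0,0,0],1],[[0,0,0],[0,0,0],1],[[0,0,0],[0,0,0],1],[[0,0,0],[0,0,0],1],[[0,0,0],[0,0,0],1]]'

```text
clock: 12.7
position: [0.4742, -0.1891, 0.0454]
ee_rot: [1.0, -0.0, 0.0, 0.0]
ft_force: [0.4, 0.2, -0.4]
grip_width: 0.996
grasp_force: 0.0
```

>>> move_arm --motion '[[[0,0,-0.05],[0,0,0],1],[[0,0,-0.05],[0,0,0],1],[[0,0,-0.05],[0,0,0],1],[[-0.0095,0.0456,0],[0,0,0],1],[[-0.0095,0.0456,0],[0,0,0],1],[[-0.0095,0.0456,0],[0,0,0],1],[[-0.0095,0.0456,0],[0,0,0],1],[[-0.0095,0.0456,0],[0,0,0],1],[[0,0,0.05],[0,0,0],1],[[0,0,0.05],[0,0,0],1],[[0,0,0],[0,0,0],1],[[0,0,0],[0,0,0],1]]'

```text
clock: 13.9
position: [0.4386, -0.3598, 0.0833]
ee_rot: [1.0, 0.0, -0.0, -0.0]
ft_force: [0.8, 0.1, 2.6]
grip_width: 1.002
grasp_force: 0.0
```

Run:
```python
from h import *
c=shot('top','t3.png'); im=c['pixels'][:,:,::-1]
cv2.imwrite('pics/t3c.png',cv2.resize(im[130:270,125:425],None,fx=2.6,fy=2.6,interpolation=cv2.INTER_CUBIC))
```

```text
(no output)
```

View pics/t3c.png

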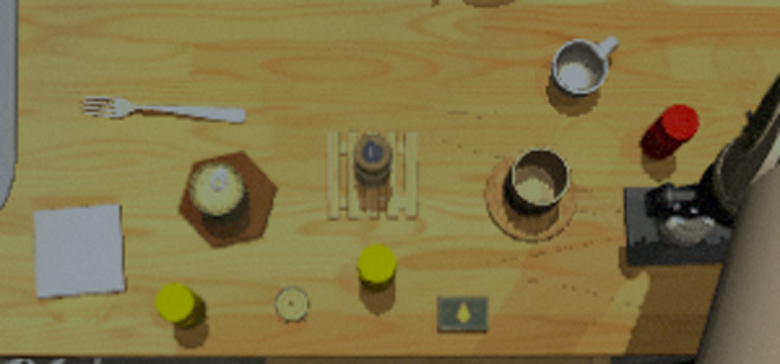

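The beaker stands on the coaster (rim about 538,181) and the timer sits under the hand on the oblong (687,225). Grip the timer next.

>>> move_arm --motion '[[[0,0,0.04],[0,0,0],1],[[0,0,0.035],[0,0,0],1],[[0,0,0.013],[0,0,0],1],[[0,0,0],[0,0,0],1],[[0,0,0],[0,0,0],-1],[[0,0,0],[0,0,0],-1],[[0,0,0],[0,0,0],-1],[[0,0,0],[0,0,0],-1],[[0,0,0],[0,0,0],-1],[[0,0,0],[0,0,0],-1]]'

```text
clock: 14.95
position: [0.4396, -0.3608, 0.0191]
ee_rot: [1.0, -0.0, 0.001, 0.001]
ft_force: [-2.1, 2.2, 9.9]
grip_width: 0.68
grasp_force: 51.9
```

Run:
```python
from h import *
c=np.load('pics/t3.npy',allow_pickle=True).item()
print('beaker',P(c,538.5,181,.094).round(3)); print('tile',P(c,79.5,250.5,.01).round(3))
```

```text
beaker [ 0.474 -0.184  0.094]
tile [0.411 0.324 0.01 ]
```

>>> move_arm --motion '[[[0,0,-0.06],[0,0,0],-1],[[0,0,-0.06],[0,0,0],-1],[[0,0,-0.06],[0,0,0],-1],[[0,0,-0.06],[0,0,0],-1],[[0.003,-0.057,0],[0,0,0],-1],[[0.003,-0.057,0],[0,0,0],-1],[[0.003,-0.057,0],[0,0,0],-1],[[0.003,-0.057,0],[0,0,0],-1],[[0.003,-0.057,0],[0,0,0],-1],[[0.003,-0.057,0],[0,0,0],-1],[[0.003,-0.057,0],[0,0,0],-1],[[0.003,-0.057,0],[0,0,0],-1]]'

```text
clock: 16.15
position: [0.4565, -0.0163, 0.1979]
ee_rot: [1.0, -0.0, 0.001, 0.001]
ft_force: [1.9, 0.3, -0.7]
grip_width: 0.676
grasp_force: 54.9
```

>>> move_arm --motion '[[[-0.0077,-0.0573,0],[0,0,0],-1],[[-0.0077,-0.0573,0],[0,0,0],-1],[[-0.0077,-0.0573,0],[0,0,0],-1],[[-0.0077,-0.0573,0],[0,0,0],-1],[[-0.0077,-0.0573,0],[0,0,0],-1],[[-0.0077,-0.0573,0],[0,0,0],-1],[[-0.0077,-0.0573,0],[0,0,0],-1],[[-0.0077,-0.0573,0],[0,0,0],-1],[[0,0,0],[0,0,-0.17],-1],[[0,0,0],[0,0,-0.17],-1],[[0,0,0],[0,0,-0.17],-1],[[0,0,0],[0,0,0],-1]]'

```text
clock: 17.35
position: [0.4104, 0.3259, 0.1975]
ee_rot: [0.98, 0.2, 0.0, 0.0]
ft_force: [0.4, 0.0, -1.2]
grip_width: 0.677
grasp_force: 54.8
```

>>> move_arm --motion '[[[0,0,0.05],[0,0,0],-1],[[0,0,0.05],[0,0,0],-1],[[0,0,0.05],[0,0,0],-1],[[0,0,0.05],[0,0,0],-1],[[0,0,0.03],[0,0,0],-1],[[0,0,0.008],[0,0,0],-1],[[0,0,0.003],[0,0,0],-1],[[0,0,0],[0,0,0],-1],[[0,0,0],[0,0,0],1],[[0,0,0],[0,0,0],1],[[0,0,0],[0,0,0],1],[[0,0,0],[0,0,0],1]]'

```text
clock: 18.55
position: [0.4105, 0.3257, 0.0162]
ee_rot: [0.98, 0.198, 0.0, 0.0]
ft_force: [-0.1, 0.2, -0.4]
grip_width: 1.003
grasp_force: 0.0
```

>>> move_arm --motion '[[[0,0,0],[0,0,0],1],[[0,0,-0.06],[0,0,0],1],[[0,0,-0.06],[0,0,0],1],[[0,0,-0.06],[0,0,0],1],[[0,0,-0.06],[0,0,0],1],[[0,0,0],[0,0,0.17],1],[[0,0,0],[0,0,0.17],1],[[0,0,0],[0,0,0.17],1],[[0,0,0],[0,0,0],1]]'

```text
clock: 19.45
position: [0.4102, 0.3257, 0.1961]
ee_rot: [1.0, -0.001, 0.0, 0.0]
ft_force: [0.2, -0.1, -0.7]
grip_width: 0.998
grasp_force: 0.0
```

>>> move_arm --motion '[[[0.015,0.0445,0],[0,0,0],1],[[0.015,0.0445,0],[0,0,0],1],[[0.015,0.0445,0],[0,0,0],1],[[0.015,0.0445,0],[0,0,0],1],[[0.015,0.0445,0],[0,0,0],1],[[0,0,0],[0,0,0],1],[[0,0,0.05],[0,0,0],1],[[0,0,0.05],[0,0,0],1],[[0,0,0],[0,0,0],1]]'

```text
clock: 20.35
position: [0.4637, 0.1583, 0.1173]
ee_rot: [1.0, 0.002, -0.004, 0.001]
ft_force: [-0.8, -0.8, 0.0]
grip_width: 1.002
grasp_force: 0.0
```

Run:
```python
from h import *
c=shot('scene','s4.png'); im=c['pixels'][:,:,::-1]
cv2.imwrite('pics/s4c.png',cv2.resize(im[100:290,120:380],None,fx=2.8,fy=2.8))
```

```text
(no output)
```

View pics/s4c.png

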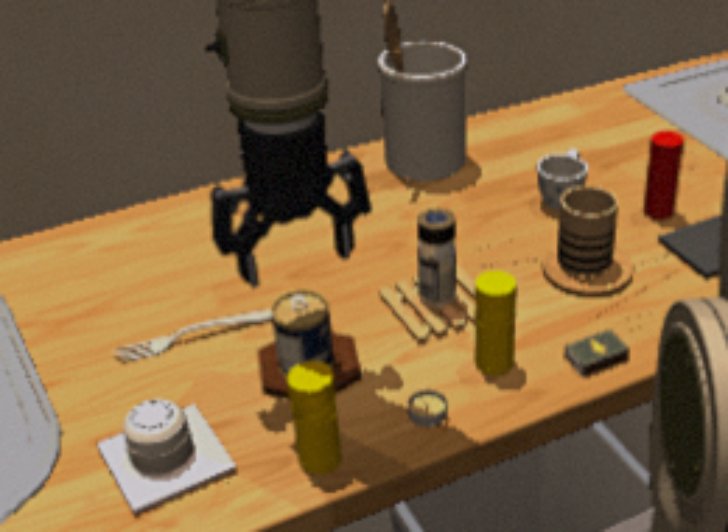

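The timer is on the tile (157,435) and the beaker is on the coaster. The open hand is above the tin (302,335).

>>> move_arm --motion '[[[0,0,0.045],[0,0,0],1],[[0,0,0.045],[0,0,0],1],[[0,0,0.023],[0,0,0],1],[[0,0,0],[0,0,0],1],[[0,0,0],[0,0,0],-1],[[0,0,0],[0,0,0],-1],[[0,0,0],[0,0,0],-1],[[0,0,0],[0,0,0],-1],[[0,0,0],[0,0,0],-1],[[0,0,0],[0,0,0],-1],[[0,0,0],[0,0,0],-1]]'

```text
clock: 21.5
position: [0.4679, 0.1594, 0.0385]
ee_rot: [1.0, 0.0, 0.002, -0.0]
ft_force: [-2.9, -1.9, 8.6]
grip_width: 0.662
grasp_force: 51.5
```

>>> move_arm --motion '[[[0,0,-0.05],[0,0,0],-1],[[0,0,-0.05],[0,0,0],-1],[[0,0,-0.05],[0,0,0],-1],[[0,0,-0.05],[0,0,0],-1],[[-0.003,0.0577,0],[0,0,0],-1],[[-0.003,0.0577,0],[0,0,0],-1],[[-0.003,0.0577,0],[0,0,0],-1],[[-0.003,0.0577,0],[0,0,0],-1],[[-0.003,0.0577,0],[0,0,0],-1],[[-0.003,0.0577,0],[0,0,0],-1]]'

```text
clock: 22.5
position: [0.453, -0.1024, 0.1878]
ee_rot: [1.0, 0.0, 0.001, 0.001]
ft_force: [0.6, 0.2, -1.5]
grip_width: 0.657
grasp_force: 54.1
```

>>> move_arm --motion '[[[-0.003,0.0577,0],[0,0,0],-1],[[-0.003,0.0577,0],[0,0,0],-1],[[-0.003,0.0577,0],[0,0,0],-1],[[-0.003,0.0577,0],[0,0,0],-1],[[-0.003,0.0577,0],[0,0,0],-1],[[-0.003,0.0577,0],[0,0,0],-1],[[0,0,0],[0,0,0],-1],[[0,0,0],[0,0,0],-1],[[0,0,0],[0,0,0],-1]]'

```text
clock: 23.4
position: [0.4401, -0.3594, 0.1872]
ee_rot: [1.0, 0.001, 0.001, 0.0]
ft_force: [1.6, -0.9, -2.0]
grip_width: 0.659
grasp_force: 54.1
```

>>> move_arm --motion '[[[0,0,0.05],[0,0,0],-1],[[0,0,0.05],[0,0,0],-1],[[0,0,0.05],[0,0,0],-1],[[0,0,0.035],[0,0,0],-1],[[0,0,0.011],[0,0,0],-1],[[0,0,0.004],[0,0,0],-1],[[0,0,0],[0,0,0],-1],[[0,0,0],[0,0,0],1],[[0,0,0],[0,0,0],1],[[0,0,0],[0,0,0],1],[[0,0,0],[0,0,0],1],[[0,0,0],[0,0,0],1]]'

```text
clock: 24.6
position: [0.4396, -0.3604, 0.0364]
ee_rot: [1.0, -0.0, 0.0, 0.0]
ft_force: [-0.6, -0.5, -0.3]
grip_width: 0.999
grasp_force: 0.0
```

>>> move_arm --motion '[[[0,0,-0.053],[0,0,0],1],[[0,0,-0.053],[0,0,0],1],[[0,0,-0.053],[0,0,0],1],[[0,0,-0.05],[0,0,0],1],[[0.003,-0.0522,0],[0,0,0],1],[[0.003,-0.0522,0],[0,0,0],1],[[0.003,-0.0522,0],[0,0,0],1],[[0.003,-0.0522,0],[0,0,0],1],[[0.003,-0.0522,0],[0,0,0],1],[[0.003,-0.0522,0],[0,0,0],1]]'

```text
clock: 25.6
position: [0.4529, -0.124, 0.1931]
ee_rot: [1.0, -0.0, 0.0, 0.0]
ft_force: [0.4, 0.7, 0.1]
grip_width: 1.002
grasp_force: 0.0
```

>>> move_arm --motion '[[[0.003,-0.0522,0],[0,0,0],1],[[0.003,-0.0522,0],[0,0,0],1],[[0.003,-0.0522,0.02],[0,0,0],1],[[0.0175,0,0.03],[0,0,0],1],[[0.0175,0,0.02],[0,0,0],1],[[0.0175,0,0],[0,0,0],1],[[0,0,0],[0,0,0],1],[[0,0,0],[0,0,0],1]]'

```text
clock: 26.4
position: [0.4989, -0.0078, 0.1406]
ee_rot: [1.0, 0.0, -0.0, -0.0]
ft_force: [-1.1, 0.6, 0.5]
grip_width: 1.001
grasp_force: 0.0
```

Run:
```python
from h import *
c=shot('scene','s5.png'); im=c['pixels'][:,:,::-1]
cv2.imwrite('pics/s5c.png',cv2.resize(im[60:270,150:410],None,fx=2.8,fy=2.8))
o=manip.get_obs();print(o['position'],o['joint_pos'].round(2))
```

```text
[ 0.49882123 -0.00801918  0.14071301] [ 0.68  0.22 -0.83  1.87  0.18  1.13 -1.78]
```

View pics/s5c.png

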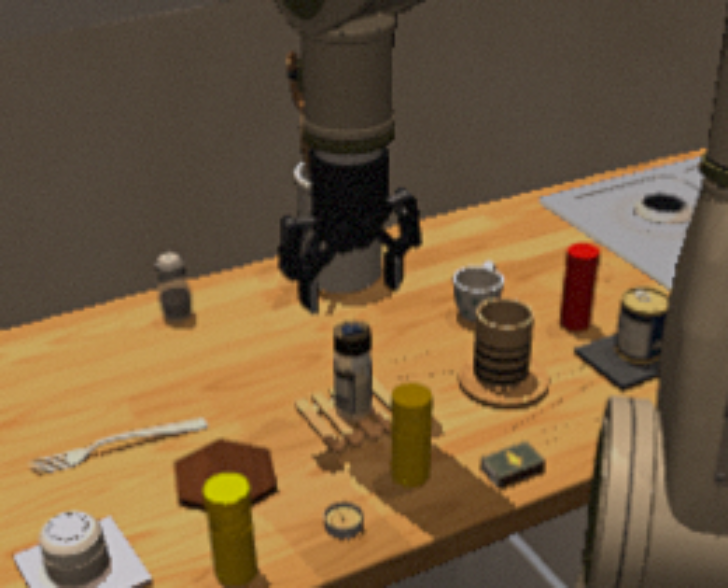

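The tin stands on the oblong (645,330), the hex (225,475) is empty, and the hand is over the spice jar (352,370).

>>> move_arm --motion '[[[0,0,0.04],[0,0,0],1],[[0,0,0.04],[0,0,0],1],[[0,0,0.028],[0,0,0],1],[[0,0,0],[0,0,0],1],[[0,0,0],[0,0,0],-1],[[0,0,0],[0,0,0],-1],[[0,0,0],[0,0,0],-1],[[0,0,0],[0,0,0],-1],[[0,0,0],[0,0,0],-1],[[0,0,0],[0,0,0],-1],[[0,0,0],[0,0,0],-1],[[0,0,0],[0,0,0],-1]]'

```text
clock: 27.65
position: [0.5, -0.0082, 0.0609]
ee_rot: [1.0, -0.0, 0.001, 0.0]
ft_force: [-2.1, 0.5, 7.2]
grip_width: 0.469
grasp_force: 49.5
```

>>> move_arm --motion '[[[0,0,-0.04],[0,0,0],-1],[[0,0,-0.04],[0,0,0],-1],[[-0.0075,-0.0435,0],[0,0,0],-1],[[-0.0075,-0.0435,0],[0,0,0],-1],[[-0.0075,-0.0435,0],[0,0,0],-1],[[-0.0075,-0.0435,0],[0,0,0],-1],[[-0.0075,-0.0435,0],[0,0,0],-1],[[0,0,0],[0,0,0],-1],[[0,0,0],[0,0,0],-1]]'

```text
clock: 28.55
position: [0.471, 0.1555, 0.1199]
ee_rot: [1.0, 0.001, 0.0, 0.0]
ft_force: [-0.5, -0.8, -0.2]
grip_width: 0.466
grasp_force: 50.7
```

>>> move_arm --motion '[[[0.001,0,0.04],[0,0,0],-1],[[0,0,0.025],[0,0,0],-1],[[0,0,0.011],[0,0,0],-1],[[0,0,0.004],[0,0,0],-1],[[0,0,0],[0,0,0],-1],[[0,0,0],[0,0,0],1],[[0,0,0],[0,0,0],1],[[0,0,0],[0,0,0],1],[[0,0,0],[0,0,0],1],[[0,0,0],[0,0,0],1],[[0,0,0],[0,0,0],1]]'

```text
clock: 29.65
position: [0.4718, 0.155, 0.0595]
ee_rot: [1.0, -0.0, 0.0, 0.0]
ft_force: [-0.2, -0.1, -0.1]
grip_width: 1.003
grasp_force: 0.0
```

Run:
```python
from h import *
c=shot('top','t6.png'); im=c['pixels'][:,:,::-1]
cv2.imwrite('pics/t6c.png',cv2.resize(im[130:270,125:425],None,fx=2.6,fy=2.6,interpolation=cv2.INTER_CUBIC))
```

```text
(no output)
```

View pics/t6c.png

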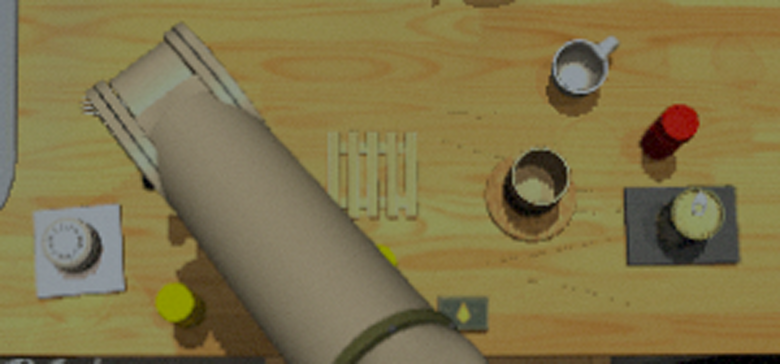

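The timer is on the tile (70,243), the rack is empty with centre (372,175), and the tin lid is at (698,211) on the oblong. The spice jar is hidden under the arm.

>>> move_arm --motion '[[[0,0,-0.05],[0,0,0],1],[[0,0,-0.06],[0,0,0],1],[[0,0,-0.06],[0,0,0],1],[[-0.0036,0.0573,0],[0,0,0],1],[[-0.0036,0.0573,0],[0,0,0],1],[[-0.0036,0.0573,0],[0,0,0],1],[[-0.0036,0.0573,0],[0,0,0],1],[[-0.0036,0.0573,0],[0,0,0],1],[[-0.0036,0.0573,0],[0,0,0],1]]'

```text
clock: 30.6
position: [0.4552, -0.1045, 0.1873]
ee_rot: [1.0, 0.0, 0.0, 0.0]
ft_force: [1.0, 0.5, -0.1]
grip_width: 1.001
grasp_force: 0.0
```

>>> move_arm --motion '[[[-0.0036,0.0573,0],[0,0,0],1],[[-0.0036,0.0573,0],[0,0,0],1],[[-0.0036,0.0573,0],[0,0,0],1],[[-0.0036,0.0573,0],[0,0,0],1],[[-0.0036,0.0573,0],[0,0,0],1],[[-0.0036,0.0573,0],[0,0,0],1],[[0,0,0],[0,0,0],1],[[0,0,0.05],[0,0,0],1],[[0,0,0],[0,0,0],1],[[0,0,0],[0,0,0],1]]'

```text
clock: 31.6
position: [0.4392, -0.36, 0.1497]
ee_rot: [1.0, 0.0, -0.001, -0.001]
ft_force: [0.3, 0.1, 0.5]
grip_width: 0.999
grasp_force: 0.0
```

Run:
```python
from h import *
c=np.load('pics/t6.npy',allow_pickle=True).item()
print('tin',P(c,698,211,.082).round(3),'timer',P(c,69,242,.059).round(3),'tile',P(c,79.5,250.5,.01).round(3),'beaker',P(c,538.5,181,.094).round(3),'rack',P(c,372.5,175,.01).round(3))
c=shot('top','t7.png'); im=c['pixels'][:,:,::-1]
cv2.imwrite('pics/t7c.png',cv2.resize(im[130:270,125:425],None,fx=2.6,fy=2.6,interpolation=cv2.INTER_CUBIC))
```

```text
tin [ 0.443 -0.359  0.082] timer [0.414 0.324 0.059] tile [0.411 0.324 0.01 ] beaker [ 0.474 -0.184  0.094] rack [ 0.498 -0.008  0.01 ]
```

View pics/t7c.png

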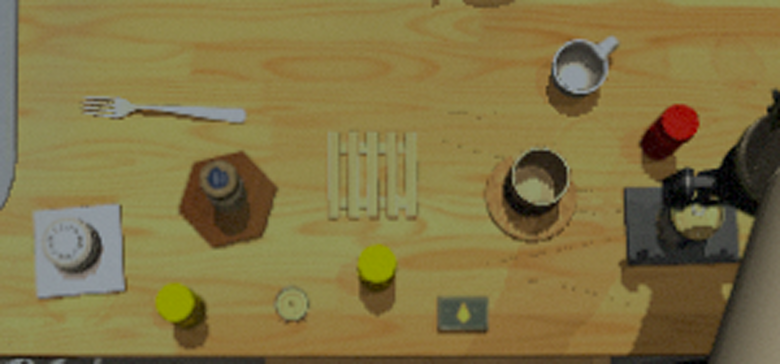

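The spice jar is upright on the hex (220,178) and the tin is under the hand. Grip the tin.

>>> move_arm --motion '[[[0,0,0.05],[0,0,0],1],[[0,0,0.05],[0,0,0],1],[[0,0,0.035],[0,0,0],1],[[0,0,0.015],[0,0,0],1],[[0,0,0],[0,0,0],1],[[0,0,0],[0,0,0],-1],[[0,0,0],[0,0,0],-1],[[0,0,0],[0,0,0],-1],[[0,0,0],[0,0,0],-1],[[0,0,0],[0,0,0],-1],[[0,0,0],[0,0,0],-1],[[0,0,0],[0,0,0],-1]]'

```text
clock: 32.85
position: [0.4406, -0.3614, 0.0393]
ee_rot: [1.0, -0.0, 0.001, 0.001]
ft_force: [-1.0, 1.1, 5.8]
grip_width: 0.66
grasp_force: 52.8
```

Run:
```python
from h import *
c=np.load('pics/t7.npy',allow_pickle=True).item()
print('spice',P(c,220,178,.115).round(3),'hex',P(c,229,198,.01).round(3))
```

```text
spice [0.473 0.152 0.115] hex [0.472 0.155 0.01 ]
```

>>> move_arm --motion '[[[0,0,-0.06],[0,0,0],-1],[[0,0,-0.06],[0,0,0],-1],[[0,0,-0.06],[0,0,0],-1],[[0.006,-0.0523,0],[0,0,0],-1],[[0.006,-0.0523,0],[0,0,0],-1],[[0.006,-0.0523,0],[0,0,0],-1],[[0.006,-0.0523,0],[0,0,0],-1],[[0.006,-0.0523,0],[0,0,0],-1],[[0.006,-0.0523,0],[0,0,0],-1],[[0.006,-0.0523,0],[0,0,0],-1],[[0.006,-0.0523,0],[0,0,0],-1],[[0.006,-0.0523,0],[0,0,0],-1]]'

```text
clock: 34.05
position: [0.4801, -0.0061, 0.1732]
ee_rot: [1.0, -0.0, 0.001, 0.001]
ft_force: [0.9, 0.1, -1.3]
grip_width: 0.659
grasp_force: 54.1
```

>>> move_arm --motion '[[[0.012,0,0.04],[0,0,0],-1],[[0.011,0,0.04],[0,0,0],-1],[[0,0,0],[0,0,0],-1],[[0,0,0],[0,0,0],-1],[[0,0,0],[0,0,0],-1]]'

```text
clock: 34.55
position: [0.4978, -0.0078, 0.1138]
ee_rot: [1.0, -0.0, 0.001, 0.0]
ft_force: [-0.3, -0.3, -1.8]
grip_width: 0.66
grasp_force: 54.1
```

>>> move_arm --motion '[[[-0.001,0,0.05],[0,0,0],-1],[[0,0,0.035],[0,0,0],-1],[[0,0,0.011],[0,0,0],-1],[[0,0,0.005],[0,0,0],-1],[[0,0,0],[0,0,0],-1],[[0,0,0],[0,0,0],1],[[0,0,0],[0,0,0],1],[[0,0,0],[0,0,0],1],[[0,0,0],[0,0,0],1],[[0,0,0],[0,0,0],1],[[0,0,0],[0,0,0],1]]'

```text
clock: 35.65
position: [0.4964, -0.0076, 0.0363]
ee_rot: [1.0, -0.0, 0.0, -0.0]
ft_force: [0.0, -0.4, 0.0]
grip_width: 0.997
grasp_force: 0.0
```

>>> move_arm --motion '[[[0,0,-0.05],[0,0,0],1],[[0,0,-0.05],[0,0,0],1],[[0,0,-0.05],[0,0,0],1],[[-0.02,0,-0.03],[0,0,0],1],[[0,0.057,0],[0,0,0],1],[[0,0.057,0],[0,0,0],1],[[0,0.057,0],[0,0,0],1],[[0,0.057,0],[0,0,0],1],[[0,0.057,0],[0,0,0],1],[[0,0.057,0],[0,0,0],1],[[0,0.057,0],[0,0,0],1],[[0,0.057,0],[0,0,0],1]]'

```text
clock: 36.85
position: [0.481, -0.3514, 0.1712]
ee_rot: [1.0, -0.0, -0.0, 0.0]
ft_force: [1.2, -0.4, 0.7]
grip_width: 0.996
grasp_force: 0.0
```

Run:
```python
from h import *
c=shot('top','t8.png'); im=c['pixels'][:,:,::-1]
cv2.imwrite('pics/t8c.png',cv2.resize(im[130:270,125:425],None,fx=2.6,fy=2.6,interpolation=cv2.INTER_CUBIC))
print(manip.get_obs()['position'])
```

```text
[ 0.47860012 -0.35974003  0.17053131]
```

View pics/t8c.png

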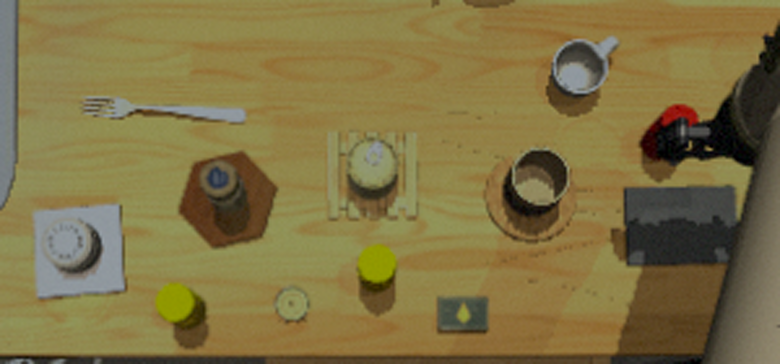

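All four stand upright in their own places: timer (70,243), spice jar (220,178), tin (373,164), beaker (538,181). The hand is clear at z = 0.17.

```bash
python3 -c "
from h import *
c=np.load('pics/t8.npy',allow_pickle=True).item(); print('tin',P(c,373,164,.082).round(3)); print(order.hand_in())"
```

```text
tin [ 0.495 -0.008  0.082]
the job is handed in; nothing more can be done
None
```

I set all four things upright on their own places and handed the job in after about 37 s on the robot's clock; each measured within about 5 mm of its place's centre.

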